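# Tug-test the paint chest's lids and re-press the ones that give

### The arm

A 6-joint arm with a two-finger parallel gripper is mounted at the origin on a cart in front of the work surface, level with it; the furniture and walls round the work are solid. World frame = base frame: x ahead of the robot, y to its left, z up, the work surface at z = 0. Lengths are in mm, angles in rad, forces in N, time in s.
With the tool pointing down it reaches from about 225 to 875 mm from the base axis. Payload 3.4 kg.
Tool frame: the origin (TCP) lies midway between the tips of the shut fingers; the grasp point (between the pads) lies 19 mm behind it (hold_point_z is the distance from the TCP to the grasp point, in mm); z points along the fingers, y is the direction in which the jaws open and shut (so a half turn about z gives the same grasp; the last joint's range is limited). The gripper opens to 85 mm and grips with 20 to 120 N. Pads are 22 mm wide; open, the fingers measure 114 mm over their backs; the gripper's body (76 mm by 85 mm) begins 54 mm behind the grasp point. The pads swing forward as they close: fully open they stand 13 mm farther back than shut.
Start: joints at [1.13, 0.276, 1.505, -0, 1.361, -0.121], TCP at [180.784, 545.875, 231.328] pointing down, gripper open.
Joint ranges: [-2.89, 2.89], [-0.75, 2.08], [0.22, 2.7], [-1.18, 4.32], [0.11, 2.71], [-2.7, 2.7]. Speed limits (rad/s): [2.57, 2.57, 3.14, 3.14, 3.14, 3.14].

### API

Orientations are given as a rotation vector (axis times angle).
In Python, from rig import * gives the robot as it stands.
- The arm moves only by the tool arm_command, never from a script. Its argument "rows" is a list of rows, each a list of 7 numbers: the shift along the tool's x, y, z in cm, then the turn, a rotation vector about the tool's x, y, z in degrees, then the finger opening in cm, from 0 to 8.54. In form: [[x, y, z, rx, ry, rz, hand], ...]. A call has 1 to 8 rows; each row is the pose to reach, as a shift and turn from the pose measured when the call began, along the tool's axes at that moment; what a row does not reach only later rows make up. A row lasts 1/10 s, in which the tool goes at most 50 mm and 8.59 degrees, less where a joint would pass 70% of its speed; a pose out of reach is approached as far as the arm can. A call with a gripper value outside its range is refused whole. The fingers move at their own pace and stop on an object; "force" is the grip in N (left out, the last holds). Time passes only in rows, so rows that repeat a pose let the fingers close. It gives the time, the measured TCP pose, the force and the opening at its end, in the units of the state.
- state(): the state, without advancing time (a new reading comes with each control period).
- capture(name): name is "side" or "top" or "wrist"; returns the picture (480x640x3 uint8, blue, green, red); there is no depth.
- camera_info(name): a dict with "intrinsics" (3x3 intrinsics, pixels), "D" ([k1, k2, p1, p2, k3] as OpenCV has them; the pictures are not rectified), "rvec" (rotation vector, rad) and "tvec" (3), from world to camera coordinates, as OpenCV has them; the wrist camera has in their place "tool_from_camera" (4x4, takes a point from camera to tool coordinates, whose origin is the TCP and whose axes are the flange's). Camera axes: x right, y down, z forward; pixel columns grow to the right and rows downward; lengths in mm; the calibration is good to about 2 mm. A picture is of the moment at which its call begins: read the wrist's pose just before it. camera_info takes no time and is no camera call.
- hand_in(): hands the job in, once; it reports no verdict.
The state is a dict: "time": time; "joints": joint angles; "dq": joint speeds; "joint_efforts": joint torques, N m; "eef_pos": TCP position; "orientation": TCP orientation; "wrist_force": force on the tool from outside, world axes, zero at the start; "moment": the same for the moment, N m; "grip_width": opening from 0.0 (shut) to 1.0 (fully open).
Only numpy, scipy, OpenCV 4.12 (cv2) and the standard library are available. Lean on these libraries where they do the work, as an engineer would, in place of code of your own. Each camera call takes 0.05 s, during which the arm holds its last target.

### The job

Before the paint chest is carried off, make sure both of its lids are really caught: starting with the left lid, then the right, take the pull bar and give it a firm upward tug of about 9 N, held for half a second; a caught lid stays down. If a lid comes up, lift its front a good 35 mm, push it all the way down, let it come back up to rest and tug again until it holds, but do not push down a lid that is caught, because these press-press catches let go at the second push. Finish with both lids shut and released, and leave the things round the chest alone.

Things in the scene. Friction and masses are not known exactly. Their poses are not given: they have to be found in the camera images.
- chest: Wooden paint chest fixed to the table, 200 (x) x 340 (y) x 110 mm high (rim), two bays side by side, each under its own plywood lid. Origin at the centre of its underside; x points to the back (hinge side), y to its left, z up. Its front faces the robot. Its place and yaw vary.
- lid_left_hinge (a point): Middle of the left lid's hinge line at the back of the chest: 86 mm behind and 83 mm left of the chest's origin, 112 mm up; the line runs along the chest's y. The lid is a plate 144 mm wide; its underside is level with the hinge line, its top 12 mm higher, its front edge 172 mm in front.
- lid_right_hinge (a point): The same for the right lid (83 mm right of the chest's origin).
- lid_left (a joint): Left lid's angle, rad, grows as its front rises. It rests level near 0 WHETHER OR NOT caught (looks alike). Caught: 0.01 rad of play, then stands fast. Loose: follows a tug freely (about 1 N at the bar at 0.05 rad, 5 N at 0.22), sinks back to 0 if let go. Pushed down it gives 1 to 2 N up to a hard stop at -0.055 (8 mm at the bar); 8 to 12 N is surely home.
- lid_right (a joint): As lid_left, own catch; either, both or none caught at the start. Press-press catch, hidden under the lid's front: a lid raised above 0.19 rad, pushed to the stop and let up to 0 is caught; a caught lid pushed to the stop and let up is loose. A loose lid pushed without first being raised above 0.19 stays loose.
- pull_left_grip (a point): Centre of the left lid's pull: a black round bar, 18 mm thick, 76 mm long along the chest's y, on two steel stems that rock freely about a cross-pin on the lid's top (axis along the chest's y, 44 mm below the bar), so that a held bar stays upright while the lid tilts. At rest it is 140 mm in front of the hinge line and 56 mm above it. Best pinched from above across the chest's x.
- pull_right_grip (a point): The same for the right lid.
- pull_left (a joint): How far the left pull is drawn out of its lid on its sprung stems, m: 0 at rest, 900 N/m (so 0.010 is a tug of 9 N), hard stop at 0.014. Pushing the bar down pushes the lid down rigidly.
- pull_right (a joint): The same for the right pull.
- pot_red: Bystander: small paint pot with a red lid, 60 mm wide, 70 mm high. Origin at the centre of its underside.
- jar_teal: Bystander: teal paint jar with a white lid, 89 mm wide, 142 mm high. Origin at the centre of its underside.
- paint_tube: Bystander: paint tube lying on the table, 118 mm long, 30 mm high. Origin at the centre of its underside.

How it is judged:
By the outcome, as a careful person would: the job done as asked, in the order asked, and still so for the second after the job is handed in, with the robot touching nothing.
It also fails if it takes over 61 s, if anything falls off the work surface, if the arm or the gripper's body presses on something with over 40 N, if the wrist force passes 120 N, or if a joint passes its speed limit or range.

## Working session

There is one attempt and no reset: what is moved stays moved. The work goes in short steps, Python scripts to look and compute and a tool call to move; the robot and the scene stay as the last step left them, time stands still between calls to the robot, and variables do not carry over. Pictures are saved under pics/ and viewed, and the job is handed in when it is done.

Besides the shell and the picture viewer there is one more tool, called as name(argument=value, ...), one argument or row to a line, values as JSON. arm_command: Moves the arm, as the interface text tells. Its arguments: {"type":"object","properties":{"rows":{"type":"array","items":{"type":"array","items":{"type":"number"}}},"force":{"type":"number"}},"required":["rows"]}

```bash
ls; mkdir -p pics
python3 - <<'E'
from rig import *
import cv2
s=state();print(s)
for n in("side","top"):
    cv2.imwrite(f"pics/{n}0.png",capture(n)); print(n,camera_info(n))
print(camera_info("wrist"))
E
```

```text
pics
{'time': 0.0, 'joints': array([ 1.13000170e+00,  2.76594259e-01,  1.50613603e+00,  2.05192725e-05,
        1.36069816e+00, -1.21036278e-01]), 'dq': array([-4.47318209e-04, -1.22380856e-03,  3.44430513e-05, -1.81932622e-04,
        8.88439239e-04, -4.78393990e-04]), 'joint_efforts': array([ 1.58296280e-04, -4.16775155e+01, -2.45802605e+01, -1.85791937e-04,
        1.12194935e-02,  1.92972124e-05]), 'eef_pos': array([180.53455718, 545.36643157, 230.43897799]), 'orientation': array([-5.00060549e-01, -3.10100267e+00,  2.76142312e-03]), 'wrist_force': array([0.68982036, 1.16863204, 0.08391813]), 'moment': array([-0.03265349,  0.02803147, -0.00041838]), 'grip_width': 1.0026723704100118}
side {'intrinsics': array([[549.69514666,   0.        , 314.98220049],
       [  0.        , 549.69514666, 239.57387052],
       [  0.        ,   0.        ,   1.        ]]), 'D': array([-0.03702873,  0.        ,  0.        ,  0.        ,  0.        ]), 'rvec': array([ 2.31395482, -0.06358612,  0.03439404]), 'tvec': array([-540.42421483,   76.61574577, 1672.33518853])}
top {'intrinsics': array([[484.87
[... 243 characters left out ...]
-2.20268096,  0.04630172]), 'tvec': array([ -37.28795333,  560.04383947, 1215.46660334])}
{'intrinsics': array([[330.91634025,   0.        , 318.64207271],
       [  0.        , 330.91634025, 239.11777097],
       [  0.        ,   0.        ,   1.        ]]), 'D': array([-0.04362067,  0.        ,  0.        ,  0.        ,  0.        ]), 'tool_from_camera': array([[-8.38846752e-04, -9.54686908e-01, -2.97610828e-01,
         7.47949179e+01],
       [ 9.99999648e-01, -8.00370333e-04, -2.51144690e-04,
         6.57923060e-01],
       [ 1.56567037e-06, -2.97610934e-01,  9.54687243e-01,
        -1.43290594e+02],
       [ 0.00000000e+00,  0.00000000e+00,  0.00000000e+00,
         1.00000000e+00]])}
```

View pics/side0.png

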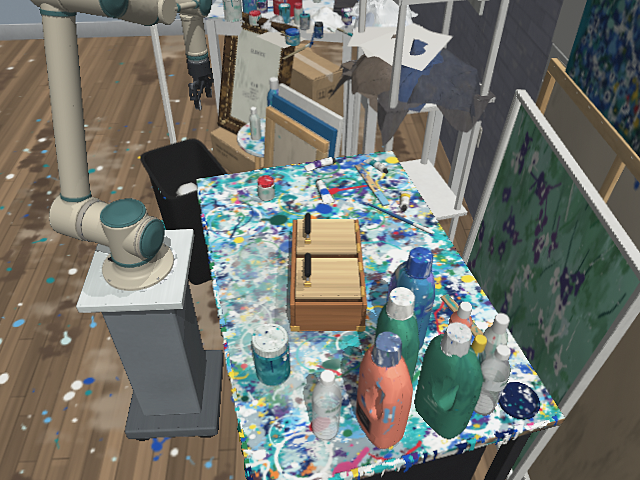

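View pics/top0.png

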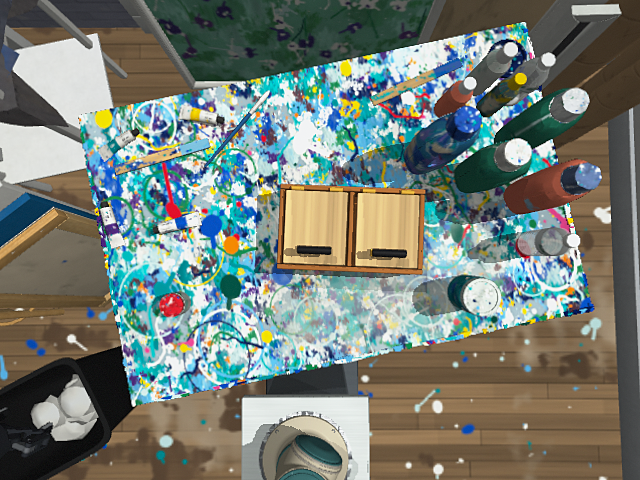

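The top view shows the chest at columns 277–426 and rows 185–273, with the bars near (314,250) and (389,254). I'll enlarge it.

Run:
```python
import cv2
a=cv2.imread("pics/top0.png")[175:285,265:435]; cv2.imwrite("pics/t1.png",cv2.resize(a,None,fx=4.7,fy=4.7,interpolation=2))
a=cv2.imread("pics/side0.png")[205:340,280:380]; cv2.imwrite("pics/s1.png",cv2.resize(a,None,fx=4.4,fy=4.4,interpolation=2))
```

```text
(no output)
```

View pics/t1.png

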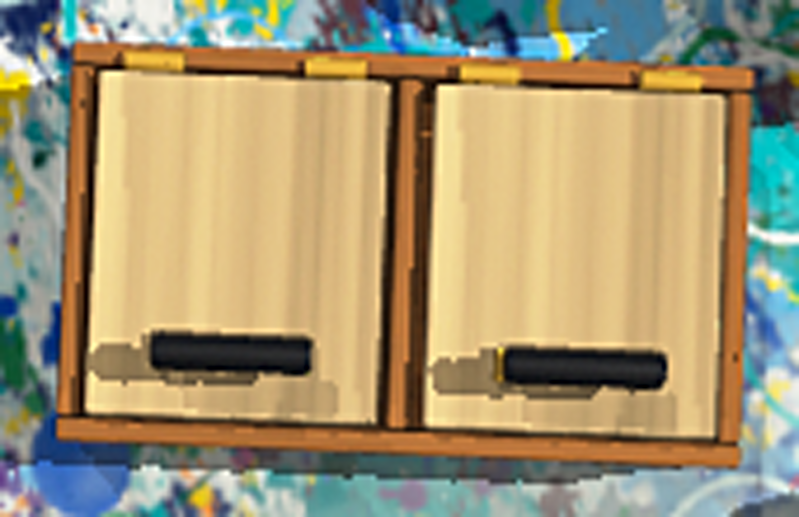

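View pics/s1.png

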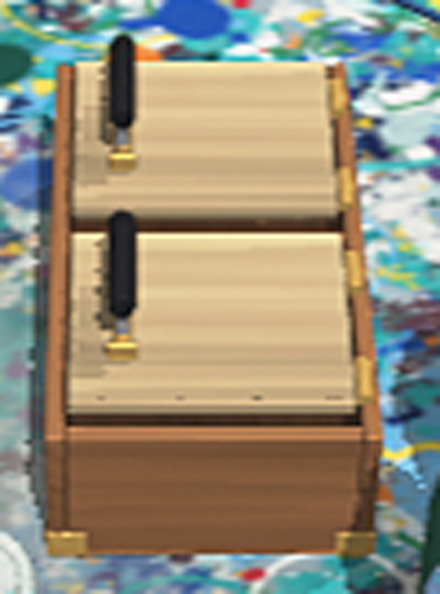

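```bash
cat > h.py <<'E'
import numpy as np, cv2
from rig import *
from scipy.optimize import least_squares
from scipy.spatial.transform import Rotation as R
def proj(n,P):
    c=camera_info(n); return cv2.projectPoints(np.array(P,float).reshape(-1,1,3),c["rvec"],c["tvec"],c["intrinsics"],c["D"])[0].reshape(-1,2)
def w(p,P): 
    c,s=np.cos(p[2]),np.sin(p[2]); P=np.array(P,float)
    return np.c_[p[0]+c*P[:,0]-s*P[:,1],p[1]+s*P[:,0]+c*P[:,1],P[:,2]]
E
python3 - <<'E'
from h import *
C=[[-54,83,168],[-54,-83,168],[100,170,110],[100,-170,110],[-100,170,110],[-100,-170,110]]
t=np.array([[231,353],[583,367],[76,45],[753,70],[57,420],[738,445]])/4.7+[265,175]
S=[[-54,83,168],[-54,-83,168],[-100,-170,110],[100,-170,110]]
s=np.array([[121,82],[122,265],[48,432],[378,435]])/4.4+[280,205]
f=lambda p:np.r_[proj("top",w(p,C))-t,proj("side",w(p,S))-s].ravel()
r=least_squares(f,[600,0,0],loss='soft_l1',x_scale=[10,10,.1])
print(r.x,f(r.x).reshape(-1,2).round(1)); print(w(r.x,C[:2]))
s=state(); print(R.from_rotvec(s['orientation']).as_matrix().round(3))
E
```

```text
[ 5.66938430e+02 -1.15771178e+02 -5.01138415e-02] [[-0.3 -0.6]
 [-0.1 -0.5]
 [-1.1 -1.8]
 [-0.1 -1.3]
 [-1.   3.7]
 [ 0.4  4.6]
 [-0.1  0.2]
 [-0.6  0.2]
 [-1.6  2.2]
 [ 1.1  1.4]]
[[ 517.1639315   -30.17036391  168.        ]
 [ 508.84851537 -195.96196157  168.        ]]
[[-0.949  0.314 -0.001]
 [ 0.314  0.949 -0.002]
 [ 0.    -0.002 -1.   ]]
```

Bars fit to within 1 px: left at about (517,−30,168) and right at about (509,−196,168), with yaw −0.05. Next I move above the left bar.

arm_command(
  rows=[
    [-50,-44,1,0,0,74.6,8.54],
    [-50,-44,1,0,0,74.6,8.54],
    [-50,-44,1,0,0,74.6,8.54],
    [-50,-44,1,0,0,74.6,8.54],
    [-50,-44,1,0,0,74.6,8.54],
    [-50,-44,1,0,0,74.6,8.54],
    [-50,-44,1,0,0,74.6,8.54],
    [-50,-44,1,0,0,74.6,8.54],
  ],
  force=40,
)

```text
time: 0.9
eef_pos: [382.9, 198.7, 225.1]
orientation: [2.171, 2.271, -0.002]
wrist_force: [0.9, 0.3, 0.2]
grip_width: 0.998
```

```bash
cat > go.py <<'E'
import sys
from h import *
# print tool-frame delta (cm,deg) to reach world target tcp with tool y along chest x
s=state(); M=R.from_rotvec(s['orientation'])
x,y,z=map(float,sys.argv[1:4]); yaw=-0.0501
Y=np.array([np.cos(yaw),np.sin(yaw),0]); Z=np.array([0,0,-1.]); X=np.cross(Y,Z)
T=R.from_matrix(np.c_[X,Y,Z])
print("t",s['time'],"pos",s['eef_pos'].round(1),"F",s['wrist_force'].round(2),"gw",round(s['grip_width'],3),"j",s['joints'].round(2))
print("cm",(M.inv().apply(np.array([x,y,z])-s['eef_pos'])/10).round(2),"deg",np.degrees((M.inv()*T).as_rotvec()).round(2))
E
python3 go.py 517.2 -30.2 215
```

```text
t 0.9 pos [382.9 198.7 225.1] F [0.87 0.27 0.22] gw 0.998 j [ 0.32  0.06  1.79 -0.    1.29  0.27]
cm [-23.47  12.39   1.03] deg [-0.03  0.07  5.45]
```

arm_command(
  rows=[
    [-23.5,12.4,1,0,0,5.5,8.54],
    [-23.5,12.4,1,0,0,5.5,8.54],
    [-23.5,12.4,1,0,0,5.5,8.54],
    [-23.5,12.4,1,0,0,5.5,8.54],
    [-23.5,12.4,1,0,0,5.5,8.54],
    [-23.5,12.4,1,0,0,5.5,8.54],
    [-23.5,12.4,1,0,0,5.5,8.54],
    [-23.5,12.4,1,0,0,5.5,8.54],
  ],
)

```text
time: 1.7
eef_pos: [516.4, -29.8, 214.8]
orientation: [-2.277, -2.162, 0.003]
wrist_force: [0.6, 0.3, -0.2]
grip_width: 0.997
```

```bash
python3 go.py 517.2 -30.2 149
python3 - <<'E'
from h import *
cv2.imwrite("pics/w1.png",capture("wrist"))
E
```

```text
t 1.7 pos [516.4 -29.8 214.8] F [ 0.64  0.33 -0.16] gw 0.997 j [-0.19  0.2   1.65 -0.    1.29 -0.14]
cm [-0.03  0.1   6.58] deg [-0.15  0.   -0.08]
```

View pics/w1.png

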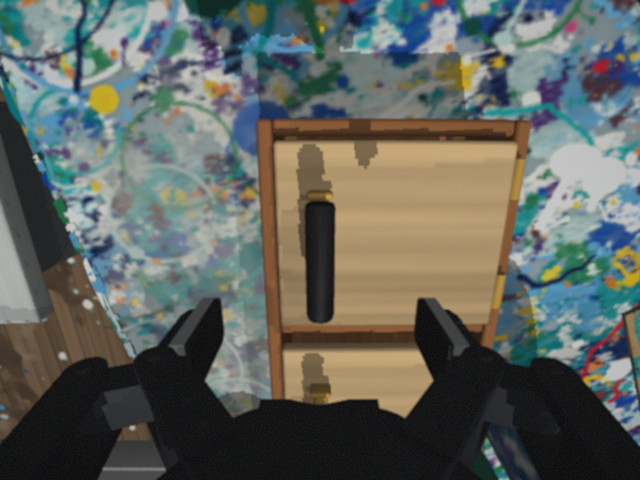

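The wrist view shows the left bar spanning rows 200–322 at column 320, centre about (320,262). I'll check that against my estimate.

Run:
```python
from h import *
s=state(); c=camera_info("wrist")
T=np.eye(4);T[:3,:3]=R.from_rotvec(s['orientation']).as_matrix();T[:3,3]=s['eef_pos']
V=np.linalg.inv(T@c["tool_from_camera"])
p=[566.94,-115.77,-.0501]
for P in ([-54,83,168],[-54,121,168],[-54,45,168],[-100,170,110],[100,170,110]):
    print(P,cv2.projectPoints(w(p,[P]),cv2.Rodrigues(V[:3,:3])[0],V[:3,3],c["intrinsics"],c["D"])[0].ravel())
# back-project bar centre (320,262)
u=cv2.undistortPoints(np.array([[[320.,261]]]),c["intrinsics"],c["D"]).ravel()
W=T@c["tool_from_camera"];d=W[:3,:3]@np.r_[u,1];o=W[:3,3];print(o+d*(168-o[2])/d[2])
```

```text
[-54, 83, 168] [318.40279835 266.61608885]
[-54, 121, 168] [318.32006171 206.1211071 ]
[-54, 45, 168] [318.47730831 320.59458824]
[-100, 170, 110] [253.86831134 122.29324518]
[100, 170, 110] [530.99022836 123.99410307]
[518.33604363 -26.50955346 168.        ]
```

Agreement is within about 2 mm, so I'll descend and pinch.

arm_command(
  rows=[
    [0,0.15,3.5,0,0,0,8.54],
    [0,0.15,6.6,0,0,0,8.54],
    [0,0.15,6.6,0,0,0,8.54],
    [0,0.15,6.6,0,0,0,3],
    [0,0.15,6.6,0,0,0,1],
    [0,0.15,6.6,0,0,0,1],
    [0,0.15,6.6,0,0,0,1],
    [0,0.15,6.6,0,0,0,1],
  ],
  force=50,
)

```text
time: 2.55
eef_pos: [518.0, -29.4, 149.8]
orientation: [-2.276, -2.165, 0.001]
wrist_force: [-0.1, 0.6, 0.4]
grip_width: 0.195
```

```bash
python3 go.py 517.2 -30.2 149
python3 - <<'E'
from h import *
cv2.imwrite("pics/w2.png",capture("wrist"))
E
```

```text
t 2.55 pos [518.  -29.4 149.8] F [-0.13  0.56  0.43] gw 0.195 j [-0.19  0.25  1.75 -0.    1.14 -0.14]
cm [-0.08 -0.07  0.08] deg [-0.04  0.02 -0.02]
```

View pics/w2.png

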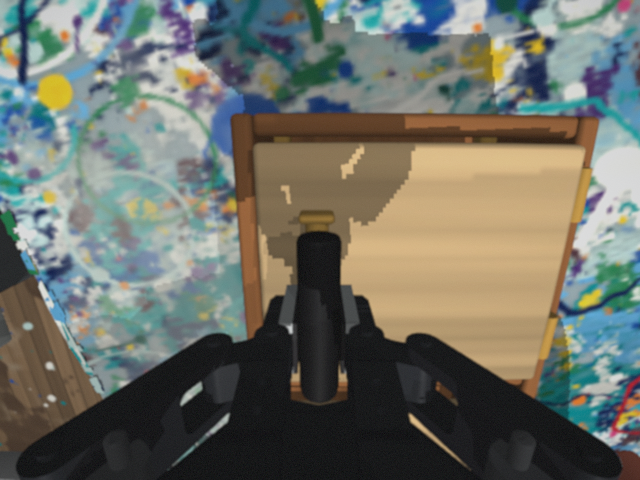

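The bar sits between the pads (grip 0.195, about 17 mm). Now the tug: raise about 11 mm.

arm_command(
  rows=[
    [0,0,-0.4,0,0,0,1],
    [0,0,-0.8,0,0,0,1],
    [0,0,-1.1,0,0,0,1],
    [0,0,-1.1,0,0,0,1],
  ],
)

```text
time: 3.0
eef_pos: [518.9, -29.5, 161.2]
orientation: [2.276, 2.164, 0.001]
wrist_force: [2.2, 0.6, -2.1]
grip_width: 0.19
```

The force is only 2 N after an 11.4 mm rise, so the left lid is loose. I'll raise it well past 35 mm at the front, following the arc.

arm_command(
  rows=[
    [0,0.15,-0.8,0,0,0,1],
    [0,0.3,-1.6,0,0,0,1],
    [0,0.45,-2.4,0,0,0,1],
    [0,0.65,-3.2,0,0,0,1],
    [0,0.65,-3.2,0,0,0,1],
    [0,0.65,-3.2,0,0,0,1],
  ],
)

```text
time: 3.6
eef_pos: [525.5, -29.8, 193.0]
orientation: [2.276, 2.164, 0.001]
wrist_force: [3.7, 0.1, -8.8]
grip_width: 0.187
```

```bash
python3 go.py 518 -29.4 149.8
python3 - <<'E'
from h import *
a=capture("side");cv2.imwrite("pics/s2.png",cv2.resize(a[160:340,250:420],None,fx=3.3,fy=3.3,interpolation=2))
E
```

```text
t 3.6 pos [525.5 -29.8 193. ] F [ 3.7   0.12 -8.76] gw 0.187 j [-0.19  0.23  1.67 -0.    1.24 -0.14]
cm [ 0.   -0.76  4.32] deg [ 0.09  0.01 -0.03]
```

View pics/s2.png

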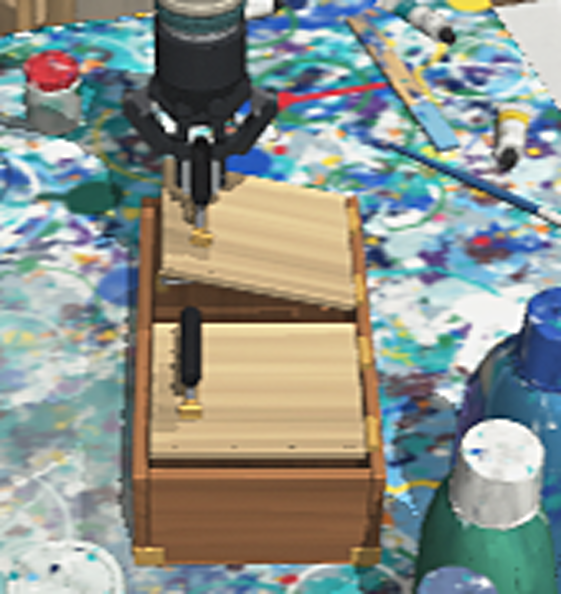

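```bash
python3 - <<'E'
from h import *
p=[566.94,-115.77,-.0501]
for a in (.19,.22,.25,.28):
  q=proj("side",w(p,[[86-172*np.cos(a)-th*np.sin(a),11,112+172*np.sin(a)+th*np.cos(a)] for th in(0,12)]))
  print(a,((q-[250,160])*3.3).round(0).tolist())
E
python3 go.py 518 -29.4 149.8
```

```text
0.19 [[155.0, 288.0], [152.0, 278.0]]
0.22 [[156.0, 284.0], [152.0, 273.0]]
0.25 [[157.0, 279.0], [153.0, 269.0]]
0.28 [[159.0, 275.0], [155.0, 265.0]]
t 3.65 pos [525.4 -29.8 192.8] F [ 3.04 -0.86 -7.67] gw 0.191 j [-0.19  0.23  1.67 -0.    1.24 -0.14]
cm [ 0.   -0.75  4.3 ] deg [ 0.08  0.01 -0.03]
```

The image puts the lid at about 0.25 rad (front about 42 mm up), which is enough. Pushing down.

arm_command(
  rows=[
    [0,-0.2,1.2,0,0,0,1],
    [0,-0.4,2.4,0,0,0,1],
    [0,-0.6,3.6,0,0,0,1],
    [0,-0.75,4.4,0,0,0,1],
    [0,-0.75,4.8,0,0,0,1],
    [0,-0.75,5.0,0,0,0,1],
    [0,-0.75,5.0,0,0,0,1],
  ],
)

```text
time: 4.35
eef_pos: [517.6, -29.4, 143.4]
orientation: [2.276, 2.164, 0.001]
wrist_force: [-0.4, 0.1, 1.5]
grip_width: 0.191
```

arm_command(
  rows=[
    [0,0,0.1,0,0,0,1],
    [0,0,0.2,0,0,0,1],
    [0,0,0.2,0,0,0,1],
  ],
)

```text
time: 4.65
eef_pos: [517.7, -29.5, 142.0]
orientation: [2.276, 2.164, 0.001]
wrist_force: [-2.0, 1.6, 8.0]
grip_width: 0.196
```

arm_command(
  rows=[
    [0,0,0.1,0,0,0,1],
    [0,0,0.1,0,0,0,1],
  ],
)

```text
time: 4.85
eef_pos: [517.7, -29.5, 141.9]
orientation: [2.275, 2.163, 0.002]
wrist_force: [-2.1, 0.8, 9.5]
grip_width: 0.197
```

Hard stop reached at 9.5 N. Let it up to rest (z≈150) and pause.

arm_command(
  rows=[
    [0,0,-0.4,0,0,0,1],
    [0,0,-0.8,0,0,0,1],
    [0,0,-0.82,0,0,0,1],
    [0,0,-0.82,0,0,0,1],
    [0,0,-0.82,0,0,0,1],
  ],
)

```text
time: 5.35
eef_pos: [517.9, -29.5, 149.9]
orientation: [2.275, 2.163, 0.002]
wrist_force: [0.5, 1.1, 0.8]
grip_width: 0.194
```

arm_command(
  rows=[
    [0,0,-0.35,0,0,0,1],
    [0,0,-0.7,0,0,0,1],
    [0,0,-1.0,0,0,0,1],
    [0,0,-1.0,0,0,0,1],
  ],
)

```text
time: 5.75
eef_pos: [517.9, -29.4, 159.6]
orientation: [2.275, 2.163, 0.002]
wrist_force: [2.7, -0.0, -7.3]
grip_width: 0.192
```

It holds: 7.3 N at 9.7 mm. Bring it to about 9 N and hold.

arm_command(
  rows=[
    [0,0,-0.2,0,0,0,1],
    [0,0,-0.2,0,0,0,1],
  ],
)

```text
time: 5.95
eef_pos: [517.8, -29.4, 161.2]
orientation: [2.276, 2.164, 0.001]
wrist_force: [2.6, 0.5, -8.2]
grip_width: 0.196
```

arm_command(
  rows=[
    [0,0,-0.08,0,0,0,1],
    [0,0,-0.08,0,0,0,1],
    [0,0,-0.08,0,0,0,1],
    [0,0,-0.08,0,0,0,1],
    [0,0,-0.08,0,0,0,1],
    [0,0,-0.08,0,0,0,1],
    [0,0,-0.08,0,0,0,1],
  ],
)

```text
time: 6.65
eef_pos: [517.8, -29.4, 161.9]
orientation: [2.276, 2.164, 0.001]
wrist_force: [3.6, 0.4, -9.3]
grip_width: 0.192
```

```bash
python3 go.py 518 -29.4 149.9
python3 - <<'E'
from h import *
a=capture("side");cv2.imwrite("pics/s3.png",cv2.resize(a[160:340,250:420],None,fx=3.3,fy=3.3,interpolation=2))
for i in range(3):
  capture("side"); print(state()['wrist_force'].round(1))
E
```

```text
t 6.65 pos [517.8 -29.4 161.9] F [ 3.62  0.37 -9.31] gw 0.192 j [-0.19  0.24  1.74 -0.    1.16 -0.14]
cm [0.   0.02 1.2 ] deg [ 0.09  0.02 -0.03]
[ 2.5  1.  -9.6]
[ 3.9  0.2 -9.2]
[ 3.   0.5 -9.6]
```

View pics/s3.png

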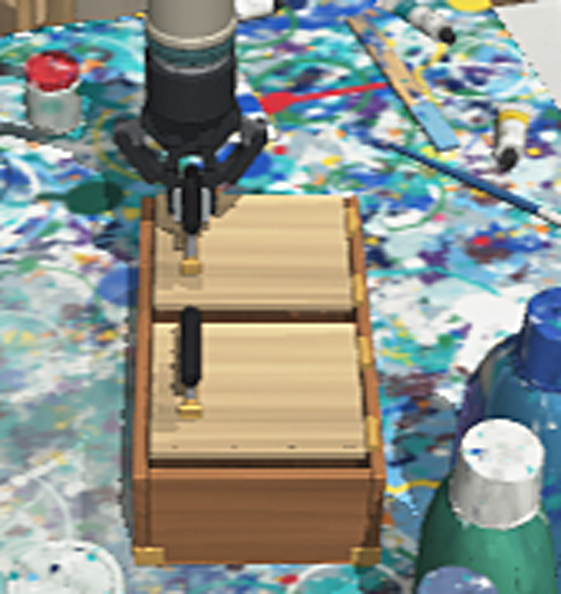

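The left lid is flat under a 9.4 N tug held over 0.8 s, so it's caught. Lower to just above rest, release and rise.

arm_command(
  rows=[
    [0,0,0.5,0,0,0,1],
    [0,0,1.0,0,0,0,1],
    [0,0,1.12,0,0,0,1],
    [0,0,1.12,0,0,0,1],
    [0,0,1.12,0,0,0,8.5],
    [0,0,1.12,0,0,0,8.5],
    [0,0,1.12,0,0,0,8.5],
    [0,0,1.12,0,0,0,8.5],
  ],
)

```text
time: 7.65
eef_pos: [517.6, -29.5, 150.9]
orientation: [2.276, 2.164, 0.001]
wrist_force: [-0.8, 0.3, -0.1]
grip_width: 0.864
```

```bash
python3 go.py 509.5 -195.2 215
```

```text
t 7.65 pos [517.6 -29.5 150.9] F [-0.84  0.3  -0.08] gw 0.864 j [-0.19  0.25  1.75 -0.    1.14 -0.14]
cm [-16.59   0.03  -6.41] deg [ 0.08  0.02 -0.03]
```

arm_command(
  rows=[
    [0,0,-3,0,0,0,8.5],
    [0,0,-6.4,0,0,0,8.5],
    [-5,0,-6.4,0,0,0,8.5],
    [-10,0,-6.4,0,0,0,8.5],
    [-15,0,-6.4,0,0,0,8.5],
    [-16.6,0,-6.4,0,0,0,8.5],
    [-16.6,0,-6.4,0,0,0,8.5],
    [-16.6,0,-6.4,0,0,0,8.5],
  ],
)

```text
time: 8.45
eef_pos: [508.9, -194.5, 214.7]
orientation: [-2.278, -2.164, -0.002]
wrist_force: [0.2, 0.1, -0.6]
grip_width: 0.998
```

```bash
python3 go.py 509.5 -195.2 150
python3 - <<'E'
from h import *
cv2.imwrite("pics/w3.png",capture("wrist"))
E
```

```text
t 8.45 pos [ 508.9 -194.5  214.7] F [ 0.16  0.13 -0.59] gw 0.998 j [-0.49  0.24  1.6   0.    1.3  -0.44]
cm [-0.07  0.06  6.47] deg [ 0.04 -0.07 -0.07]
```

View pics/w3.png

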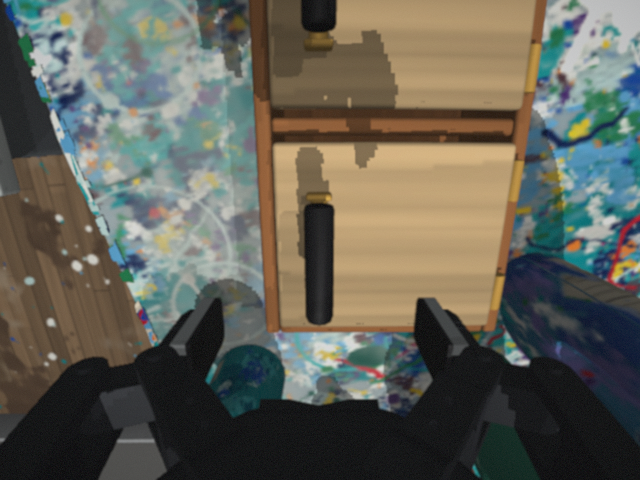

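Right bar is at about (319,263), the same alignment as on the left, and the jar is clear of the fingers. Descend, pinch.

arm_command(
  rows=[
    [0,0.06,3.5,0,0,0,8.5],
    [0,0.06,6.5,0,0,0,8.5],
    [0,0.06,6.5,0,0,0,8.5],
    [0,0.06,6.5,0,0,0,3],
    [0,0.06,6.5,0,0,0,1],
    [0,0.06,6.5,0,0,0,1],
    [0,0.06,6.5,0,0,0,1],
    [0,0.06,6.5,0,0,0,1],
  ],
  force=50,
)

```text
time: 9.3
eef_pos: [510.0, -194.1, 150.6]
orientation: [2.275, 2.164, 0.003]
wrist_force: [1.3, -0.2, -0.4]
grip_width: 0.193
```

arm_command(
  rows=[
    [0,0,-0.35,0,0,0,1],
    [0,0,-0.7,0,0,0,1],
    [0,0,-1.0,0,0,0,1],
    [0,0,-1.0,0,0,0,1],
  ],
)

```text
time: 9.7
eef_pos: [510.8, -194.2, 161.2]
orientation: [2.275, 2.163, 0.005]
wrist_force: [2.3, 0.9, -1.6]
grip_width: 0.194
```

1.6 N at 10.6 mm: the right lid is loose too. Lift.

arm_command(
  rows=[
    [0,0.15,-0.8,0,0,0,1],
    [0,0.3,-1.6,0,0,0,1],
    [0,0.45,-2.4,0,0,0,1],
    [0,0.65,-3.3,0,0,0,1],
    [0,0.65,-3.3,0,0,0,1],
    [0,0.65,-3.3,0,0,0,1],
  ],
)

```text
time: 10.3
eef_pos: [517.5, -194.5, 194.1]
orientation: [2.274, 2.163, 0.005]
wrist_force: [4.0, -0.4, -8.7]
grip_width: 0.192
```

```bash
python3 go.py 510 -194.2 150
python3 - <<'E'
from h import *
a=capture("side");cv2.imwrite("pics/s4.png",cv2.resize(a[160:340,250:420],None,fx=3.3,fy=3.3,interpolation=2))
p=[566.94,-115.77,-.0501]
for a in (0,.19,.22,.25,.28):
  q=proj("side",w(p,[[86-172*np.cos(a)-th*np.sin(a),-155,112+172*np.sin(a)+th*np.cos(a)] for th in(0,12)]))
  print(a,((q-[250,160])*3.3).round(0).tolist())
E
```

```text
t 10.3 pos [ 517.5 -194.5  194.1] F [ 4.05 -0.37 -8.69] gw 0.192 j [-0.49  0.26  1.62  0.    1.26 -0.44]
cm [-0.01 -0.77  4.41] deg [ 0.27 -0.01 -0.01]
0 [[148.0, 464.0], [148.0, 453.0]]
0.19 [[151.0, 436.0], [148.0, 425.0]]
0.22 [[152.0, 431.0], [149.0, 421.0]]
0.25 [[154.0, 427.0], [150.0, 417.0]]
0.28 [[155.0, 423.0], [151.0, 412.0]]
```

View pics/s4.png

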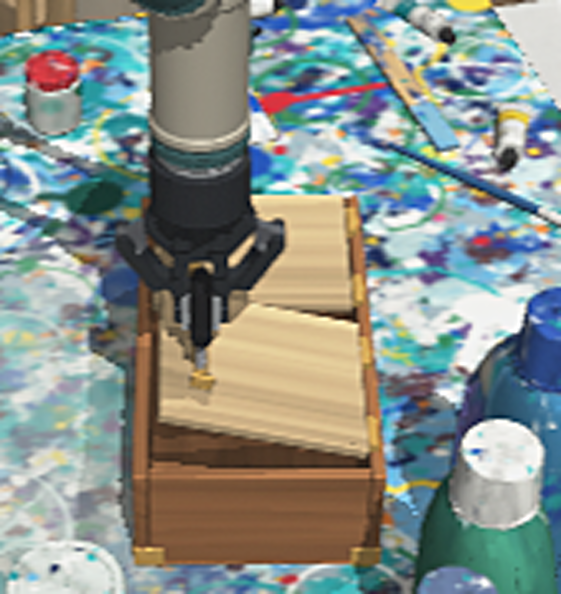

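The lid's front corner is at about (157,426), i.e. 0.25 rad (front 42 mm up). Pushing down.

arm_command(
  rows=[
    [0,-0.2,1.2,0,0,0,1],
    [0,-0.4,2.4,0,0,0,1],
    [0,-0.6,3.6,0,0,0,1],
    [0,-0.76,4.5,0,0,0,1],
    [0,-0.76,4.9,0,0,0,1],
    [0,-0.76,5.1,0,0,0,1],
    [0,-0.76,5.1,0,0,0,1],
  ],
)

```text
time: 11.05
eef_pos: [509.5, -194.1, 144.2]
orientation: [2.273, 2.162, 0.005]
wrist_force: [0.2, 0.9, 1.8]
grip_width: 0.193
```

arm_command(
  rows=[
    [0,0,0.1,0,0,0,1],
    [0,0,0.2,0,0,0,1],
    [0,0,0.2,0,0,0,1],
  ],
)

```text
time: 11.35
eef_pos: [509.6, -194.2, 142.8]
orientation: [2.273, 2.162, 0.005]
wrist_force: [-0.7, 1.7, 8.6]
grip_width: 0.193
```

arm_command(
  rows=[
    [0,0,0.1,0,0,0,1],
    [0,0,0.1,0,0,0,1],
  ],
)

```text
time: 11.55
eef_pos: [509.6, -194.3, 142.7]
orientation: [2.273, 2.161, 0.005]
wrist_force: [-2.0, 3.0, 10.8]
grip_width: 0.193
```

arm_command(
  rows=[
    [0,0,-0.4,0,0,0,1],
    [0,0,-0.8,0,0,0,1],
    [0,0,-0.82,0,0,0,1],
    [0,0,-0.82,0,0,0,1],
    [0,0,-0.82,0,0,0,1],
  ],
)

```text
time: 12.05
eef_pos: [509.7, -194.2, 150.6]
orientation: [2.273, 2.161, 0.006]
wrist_force: [1.7, 1.9, -0.6]
grip_width: 0.189
```

arm_command(
  rows=[
    [0,0,-0.35,0,0,0,1],
    [0,0,-0.7,0,0,0,1],
    [0,0,-1.0,0,0,0,1],
    [0,0,-1.0,0,0,0,1],
  ],
)

```text
time: 12.45
eef_pos: [509.7, -194.1, 160.2]
orientation: [2.273, 2.162, 0.006]
wrist_force: [2.4, -0.1, -6.9]
grip_width: 0.192
```

Home at 10.8 N, and now it holds. Increase to about 9 N and hold.

arm_command(
  rows=[
    [0,0,-0.25,0,0,0,1],
    [0,0,-0.25,0,0,0,1],
    [0,0,-0.25,0,0,0,1],
  ],
)

```text
time: 12.75
eef_pos: [509.6, -194.1, 162.3]
orientation: [2.274, 2.162, 0.006]
wrist_force: [3.5, 0.1, -9.4]
grip_width: 0.19
```

arm_command(
  rows=[
    [0,0,-0.03,0,0,0,1],
    [0,0,-0.03,0,0,0,1],
    [0,0,-0.03,0,0,0,1],
    [0,0,-0.03,0,0,0,1],
    [0,0,-0.03,0,0,0,1],
    [0,0,-0.03,0,0,0,1],
    [0,0,-0.03,0,0,0,1],
  ],
)

```text
time: 13.45
eef_pos: [509.6, -194.1, 162.6]
orientation: [2.273, 2.162, 0.006]
wrist_force: [3.7, 0.4, -10.2]
grip_width: 0.193
```

```bash
python3 - <<'E'
from h import *
a=capture("side");cv2.imwrite("pics/s5.png",cv2.resize(a[160:340,250:420],None,fx=3.3,fy=3.3,interpolation=2))
for i in range(2):
  capture("side"); print(state()['wrist_force'].round(1))
E
python3 go.py 509.6 -194.1 151.3
```

```text
[ 3.2 -0.4 -9.1]
[ 4.  -0.4 -9.3]
t 13.6 pos [ 509.6 -194.1  162.6] F [ 4.   -0.39 -9.3 ] gw 0.196 j [-0.49  0.28  1.68  0.    1.18 -0.44]
cm [ 0.   -0.    1.13] deg [ 0.33  0.02 -0.01]
```

View pics/s5.png

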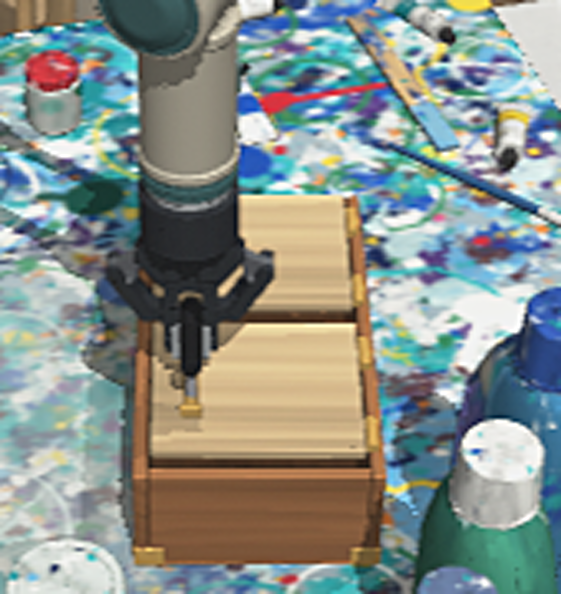

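The right lid lies flat under a 9–10 N tug. Release.

arm_command(
  rows=[
    [0,0,0.5,0,0,0,1],
    [0,0,1.0,0,0,0,1],
    [0,0,1.12,0,0,0,1],
    [0,0,1.12,0,0,0,1],
    [0,0,1.12,0,0,0,8.5],
    [0,0,1.12,0,0,0,8.5],
    [0,0,1.12,0,0,0,8.5],
    [0,0,1.12,0,0,0,8.5],
  ],
)

```text
time: 14.4
eef_pos: [509.4, -194.2, 151.5]
orientation: [2.274, 2.162, 0.005]
wrist_force: [0.2, 0.3, -0.4]
grip_width: 0.863
```

arm_command(
  rows=[
    [0,0,-3,0,0,0,8.5],
    [0,0,-7,0,0,0,8.5],
    [0,0,-11,0,0,0,8.5],
    [0,0,-13,0,0,0,8.5],
    [0,0,-13,0,0,0,8.5],
    [0,0,-13,0,0,0,8.5],
  ],
)

```text
time: 15.0
eef_pos: [508.3, -194.0, 281.2]
orientation: [2.274, 2.162, 0.005]
wrist_force: [-0.0, -0.5, -1.3]
grip_width: 0.997
```

Run:
```python
from h import *
s=state();print(s['time'],s['eef_pos'],s['wrist_force'])
a=capture("side");cv2.imwrite("pics/s6.png",a)
a=capture("wrist");cv2.imwrite("pics/w6.png",a)
```

```text
15.0 [ 508.30108845 -193.95683137  281.1647541 ] [-0.03938012 -0.47147374 -1.3185942 ]
```

View pics/s6.png

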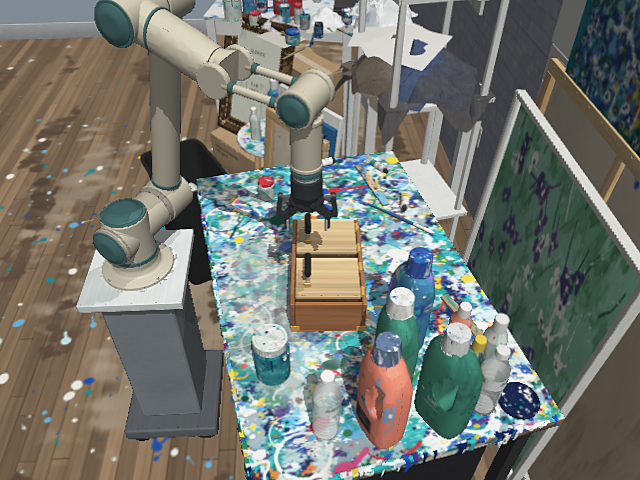

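View pics/w6.png

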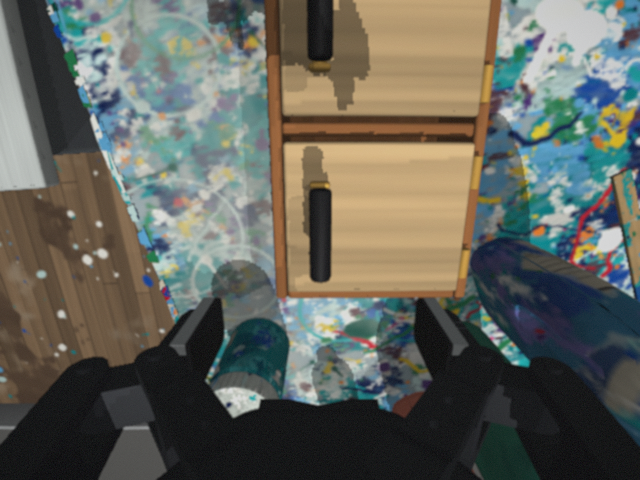

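Both lids are flat, the bars are upright at (308,226) and (307,267) in the side view, the gripper is clear and the bystanders haven't moved. Handing in.

```bash
python3 -c "
from rig import *
print(hand_in())"
```

```text
the job is handed in; nothing more can be done
None
```

Both lids were loose at the start and are now caught, shut and released. I handed the job in at about 15 s of the 61 s allowed.

| | Left lid (done first) | Right lid |
|---|---|---|
| First tug | came up, about 2 N at 11 mm | came up, about 1.6 N at 11 mm |
| Front raised to | about 42 mm (0.25 rad) | about 42 mm (0.25 rad) |
| Pushed to the stop | 9.5 N | 10.8 N |
| Second tug, held over 0.5 s | 9.2–9.6 N, lid stayed flat | 9.1–10.2 N, lid stayed flat |

After the second tugs neither lid was pushed again, and each bar was let go slightly above its rest height. The last pictures show both lids level, both pulls upright, the gripper about 100 mm above the bars, and the pot and jar where they were; I did not check the paint tube closely.

The wrist force read −1.3 N upright after I lifted clear. Earlier free readings were within about 0.6 N of zero, so I took this as noise or arm motion. No check failed. The one disagreement was in locating the chest: two front corners I had misread were 4–5 pixels off, but the bars fitted within 1 pixel.

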